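# Change round the bushings at the fitting plate

## Robot

A 6-joint arm with a two-finger parallel gripper is mounted at the origin on a cart in front of the work surface, level with it; the furniture and walls round the work are solid. World frame = base frame: x ahead of the robot, y to its left, z up, the work surface at z = 0. Lengths are in m, angles in rad, forces in N, time in s.
With the tool pointing down it reaches from about 0.275 to 0.725 m from the base axis. Payload 15.9 kg.
Tool frame: the origin (TCP) lies on the centre line of the jaws, within the pads' length; the fingertips stand 8 mm ahead of it and the grasp point (between the pads) lies 11 mm behind it (bot.tips_ahead is the distance from the TCP to the fingertips, in m); z points along the fingers, y is the line along which they close (so a half turn about z gives the same grasp; the last joint's range is limited). The gripper opens to 85 mm and grips with 20 to 120 N. Pads are 22 mm wide; open, the fingers measure 114 mm over their backs; the gripper's body (76 mm by 85 mm) begins 54 mm behind the grasp point. The pads swing forward as they close: fully open they stand 13 mm farther back than shut.
Start: joints at [1.119, 0.213, -0.034, 1.323, 0, 1.571], TCP at [0.218, 0.45, 0.239] pointing down, gripper open.
Joint ranges: [-2.98, 2.98], [-0.74, 1.72], [-1.14, 1.35], [-2.1, 2.04], [-1.57, 1.44], [-3.14, 3.14]. Speed limits (rad/s): [1.89, 1.89, 2.39, 2.57, 3.14, 3.14].

## Interface

Orientations are given as a unit quaternion [x, y, z, w].
In Python, from workcell import bot, vision, finish_job gives the robot as it stands.
- The arm moves only by the tool carry_out, never from a script. Its argument "steps" is one flat list of numbers, 7 for each row, row after row: the shift along the tool's x, y, z each as a share of 20 mm, from -1 to 1, then the turn, a rotation vector about the tool's x, y, z each as a share of 0.15 rad, from -1 to 1, then the opening, from 0 (shut) to 1 (fully open). In form: [x, y, z, rx, ry, rz, jaw, x, y, z, rx, ry, rz, jaw, ...]. A call has exactly 10 rows; each row shifts and turns the commanded pose from where the row before left it, along the tool's axes as they then stand; what a row does not reach is not made up. A row lasts 1/10 s, in which the tool goes at most 50 mm and 8.59 degrees, less where a joint would pass 70% of its speed; a pose out of reach is approached as far as the arm can. A call with a number of a shift or a turn outside -1 to 1 is refused whole. A call with a gripper value outside its range is refused whole. The fingers move at their own pace and stop on an object; "force" is the grip in N (left out, the last holds). Time passes only in rows, so rows that do not move let the fingers close, or fill a call up. It gives the time, the measured TCP pose, the force, the opening and the grip force at its end, in the units of the state.
- bot.state(): the state, without advancing time (a new reading comes with each control period).
- vision.capture(name): name is "scene" or "top"; returns the picture (480x640x3 uint8, red, green, blue); there is no depth.
- vision.camera_model(name): a dict with "fx", "fy", "cx", "cy" (pixels), "eye" and "orientation" of the camera in the world. Camera axes: x right, y up, looking along -z (the intrinsics and any distortion apply to the point x, -y, -z); pixel columns grow to the right and rows downward; lengths in m; the calibration is good to about 2 mm. A picture is of the moment at which its call begins. camera_model takes no time and is no camera call.
- finish_job(): hands the job in; it is judged then, once.
Trained networks look in the newest picture that a camera, given by its name, has taken for a name from the list of things; names that differ only in an ending like _2 or _b are one class to them, and where a whole thing is asked for, a point or a joint stands for the part that bears it (a point fixed in the world has none). Each returns a list of dicts, best first, with "p" (0 to 1); they miss things now and then, are a little off and sometimes report something else, mostly with a low value. They report only what shows in the picture. A call takes as long as a camera call.
- vision.search_frame(camera, query): "at" ([x, y, z] in m, in world coordinates, good to about 4 mm: the middle of the surface that is visible of it).
- vision.silhouettes(camera, query): "pixels" (480x640 bool, what is visible of it).
The state is a dict: "t": time; "joints": joint angles; "dq": joint speeds; "effort": joint torques, N m; "tool_pos": TCP position; "orientation": TCP orientation; "ft_force": force on the tool from outside, world axes, zero at the start; "torque": the same for the moment, N m; "grip_width": finger opening in m; "grasp_force": force on a finger pad.
Only numpy, scipy, OpenCV 4.12 (cv2) and the standard library are available. Lean on these libraries where they do the work, as an engineer would, in place of code of your own. Each camera call takes 0.05 s, during which the arm holds its last target. There are 200 camera calls.

## Task

Draw the shaft straight up out of the plain sleeve, leaving the sleeve on the fitting plate, and stand the shaft upright on the dark wooden base. Then change the parts round: the flanged bushing goes from the square tray onto the fitting plate, flange down, the shaft collar from the round dish into the square tray, and the plain sleeve from the fitting plate into the round dish, each lying flat in the middle of its place and let go. The black rubber mat is a free spot for setting a part down on the way; never tip the shaft over and do not push the tape measure about.

Things in the scene. Friction and masses are not known exactly. Their poses are not given: they have to be found in the camera images.
- shaft: plain round steel shaft, 28 mm diameter, 95 mm long, 0.28 to 0.56 kg, standing upright; at the start it stands loose in the plain sleeve, on the same fitting plate, and its upper 50 mm stick out of the sleeve (the fit is 2 mm wide in diameter). Origin: centre of its lower end; z up along its axis. Grip it by the upper part.
- plain_sleeve: straight brass tube, 44 mm outside diameter, 30 mm bore, 45 mm tall, 0.25 to 0.5 kg, axis upright, loose, without a flange; starts on the fitting plate with the shaft in it. Origin: centre of its underside; z up.
- flanged_bushing: brass bushing, 40 mm tall, 30 mm bore: at the bottom a flange of 62 mm diameter and 7 mm thickness, above it a straight body of 42 mm outside diameter; 0.25 to 0.5 kg, loose; starts in the square tray, flange down. Origin: centre of the flange's underside; z up.
- shaft_collar: thick steel ring lying flat, 56 mm outside diameter, 31 mm bore, 22 mm tall, 0.17 to 0.35 kg, loose; a small dark set screw is let into its side; starts in the round dish. Origin: centre of its underside; z up.
- fitting_plate: fixed dark steel plate, 110 x 110 mm, 10 mm thick, with a round screw head (12 mm across, 5 mm high) near each corner, 45 mm from the middle along both of the plate's axes. Origin: centre of its underside; z up; parts stand 10 mm above the origin.
- square_tray: fixed grey square tray, 116 x 116 mm outside, 108 mm inside, floor 6 mm thick, rim 10 mm high in all. Origin: centre of its underside; z up; parts stand 6 mm above the origin.
- round_dish: fixed round aluminium dish, 118 mm outside diameter, about 110 mm inside, floor 6 mm thick, rim 10 mm high in all. Origin: centre of its underside; z up; parts stand 6 mm above the origin.
- wood_base: fixed dark wooden block, 70 x 100 mm (x, y), 12 mm thick, with a pale ring marked in the middle, empty at the start. Origin: centre of its underside; z up; the shaft stands 12 mm above the origin.
- rubber_mat: fixed black rubber mat, 105 x 105 mm, 4 mm thick, flat and empty at the start: the free spot. Origin: centre of its underside; z up.
- tape_measure: yellow and black tape measure standing on edge on the bench at the right, 34 x 91 x 66 mm (x, y, z), loose; leave it where it is. Origin: underside, near its middle; z up.

How it is judged:
At the end, for the whole second after the job is handed in: Shaft upright on the wooden base, flanged bushing flange down on the fitting plate, collar in the square tray, plain sleeve in the round dish: each within 15 mm of the middle, flat on it (height within 4 mm, tilt under 0.1 rad), at rest and let go (horizontal distance between shaft and wood_base below 0.015 m and z of shaft in the frame of wood_base between 0.008 and 0.016 m and angle between each of shaft, flanged_bushing, shaft_collar, plain_sleeve's own z axis and vertical below 0.1 rad and linear speed of each of shaft, flanged_bushing, shaft_collar, plain_sleeve below 0.02 m/s and contact force between each of shaft, flanged_bushing, shaft_collar, plain_sleeve and the fingers below 0.2 N and horizontal distance between flanged_bushing and fitting_plate below 0.015 m and z of flanged_bushing in the frame of fitting_plate between 0.006 and 0.014 m and horizontal distance between shaft_collar and square_tray below 0.015 m and z of shaft_collar in the frame of square_tray between 0.002 and 0.01 m and horizontal distance between plain_sleeve and round_dish below 0.015 m and z of plain_sleeve in the frame of round_dish between 0.002 and 0.01 m); the robot touches nothing.
It fails at once if the plain sleeve is lifted more than 25 mm off the plate with the shaft still in it (horizontal distance between shaft and plain_sleeve below 0.02 m and height (world z) of plain_sleeve above 0.035 m).
It fails at once if the shaft is tipped over (more than 0.5 rad from upright) (angle between shaft's own z axis and vertical above 0.5 rad).
It fails at once if the tape measure is pushed more than 30 mm from where it stood (distance of tape_measure from where it was at the start of the episode above 0.03 m).
It also fails if it takes over 115 s, if anything falls off the work surface, if the arm or the gripper's body presses on something with over 40 N, if the wrist force passes 120 N, or if a joint passes its speed limit or range.

## Working session

There is one attempt and no reset: what is moved stays moved. The work goes in short steps, Python scripts to look and compute and a tool call to move; the robot and the scene stay as the last step left them, time stands still between calls to the robot, and variables do not carry over. Pictures are saved under pics/ and viewed, at most 14 in all, crops included, and the job is handed in when it is done.

Besides the shell and the picture viewer there is one more tool, called after ">>>" as a command line: name --argument value ..., lists and objects as JSON in quotes. carry_out: Moves the arm, as the interface text tells. Shift numbers are shares of 20 mm and turn numbers shares of 0.15 rad, none past 1 either way. Its arguments: {"type":"object","properties":{"steps":{"type":"array","items":{"type":"number","minimum":-1,"maximum":1}},"force":{"type":"number"}},"required":["steps"]}

```bash
mkdir -p pics; ls
python3 - <<'E'
from workcell import bot, vision
import cv2,numpy as np
s=bot.state(); print({k:np.round(v,3).tolist() for k,v in s.items()})
for c in("scene","top"):
    cv2.imwrite(f"pics/{c}0.png",vision.capture(c)[:,:,::-1])
    print(c,vision.camera_model(c))
    for n in "shaft plain_sleeve flanged_bushing shaft_collar fitting_plate square_tray round_dish wood_base rubber_mat tape_measure".split():
        print(n,[(np.round(d["at"],3).tolist(),round(d["p"],2)) for d in vision.search_frame(c,n)[:2]])
E
```

```text
pics
{'t': 0.0, 'joints': [1.119, 0.213, -0.035, 1.324, -0.0, 1.571], 'dq': [-0.0, 0.0, 0.002, -0.001, 0.0, 0.001], 'effort': [-0.002, -68.616, 48.712, 0.017, -0.0, 0.0], 'tool_pos': [0.218, 0.45, 0.239], 'orientation': [0.224, 0.975, -0.001, -0.0], 'ft_force': [0.36, -0.781, 0.42], 'torque': [-0.024, -0.017, -0.005], 'grasp_force': 0.0, 'grip_width': 0.085}
scene {'fx': 521.6076066589127, 'fy': 521.6076066589127, 'cx': 317.95328258248924, 'cy': 241.0461205158315, 'eye': array([-0.02274891, -0.69560186,  0.59495498]), 'orientation': array([ 0.4569033 , -0.15513636, -0.30175188,  0.82226388])}
shaft []
plain_sleeve [([0.437, -0.022, 0.039], 0.7)]
flanged_bushing [([0.586, 0.096, 0.027], 0.83)]
shaft_collar [([0.428, 0.207, 0.02], 0.81)]
fitting_plate [([0.422, -0.028, 0.004], 0.63)]
square_tray [([0.586, 0.088, 0.007], 0.76)]
round_dish [([0.421, 0.192, 0.005], 0.66)]
wood_base [([0.614, -0.114, 0.01], 0.58)]
rubber_mat [([0.43, -0.22, -0.0], 0.55)]
tape_measure [([0.59, -0.276, 0.038], 0.57)]
top {'fx': 465.2890297517724, 'fy': 465.2890297517724, 'cx': 317.56468940375356, 'cy': 236.30298534025093, 'eye': array([ 0.33365669, -0.01624478,  0.97400265]), 'orientation': array([-0.07812849,  0.08136946,  0.73163716, -0.67229608])}
shaft [([0.444, -0.003, 0.105], 0.51), ([0.602, 0.106, 0.004], 0.48)]
plain_sleeve [([0.438, -0.009, 0.054], 0.7)]
flanged_bushing [([0.586, 0.106, 0.016], 0.67)]
shaft_collar [([0.426, 0.217, 0.03], 0.63)]
fitting_plate [([0.44, -0.016, 0.009], 0.86)]
square_tray [([0.602, 0.107, 0.002], 0.96)]
round_dish [([0.433, 0.208, 0.001], 0.93), ([0.428, 0.217, 0.028], 0.61)]
wood_base [([0.614, -0.105, 0.01], 0.71)]
rubber_mat [([0.438, -0.215, 0.008], 0.73)]
tape_measure [([0.599, -0.255, 0.053], 0.67)]
```

View pics/top0.png

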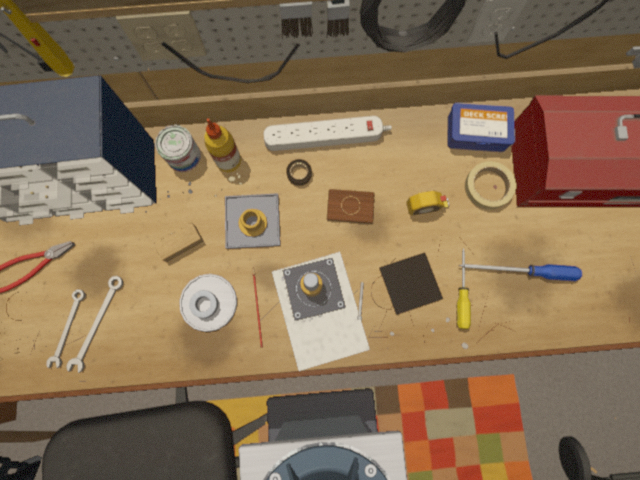

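View pics/scene0.png

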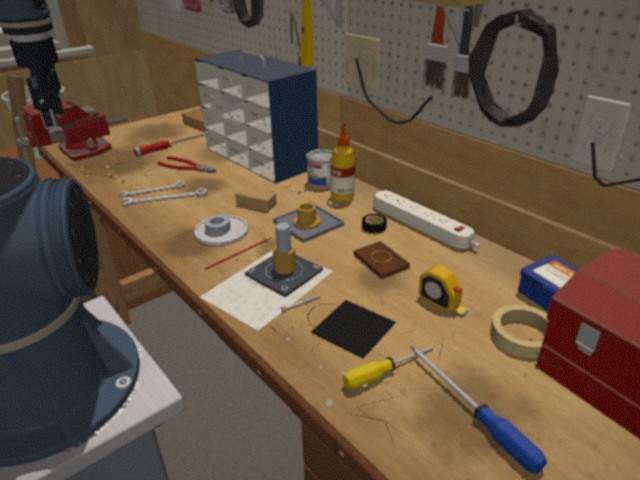

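```bash
cat > h.py <<'E'
from workcell import bot, vision
import numpy as np, cv2
from scipy.spatial.transform import Rotation as R
from scipy.optimize import minimize
def proj(c,P):
    m=vision.camera_model(c); q=R.from_quat(m["orientation"]).inv().apply(P-m["eye"])
    return np.c_[m["cx"]+m["fx"]*q[:,0]/-q[:,2], m["cy"]+m["fy"]*q[:,1]/q[:,2]]
A=np.linspace(0,2*np.pi,48,endpoint=False)
def cyl(r,z0,z1): return np.array([[r*np.cos(a),r*np.sin(a),z] for a in A for z in(z0,z1)])
def box(a,b,z0,z1): return np.array([[x*a/2,y*b/2,z] for x in(-1,1) for y in(-1,1) for z in(z0,z1)])
def draw(c,parts,x,y,yaw,S=4):
    im=np.zeros((480*S,640*S),np.uint8); rot=R.from_rotvec([0,0,yaw])
    for P in parts:
        uv=proj(c,rot.apply(P)+[x,y,0])
        cv2.fillConvexPoly(im,cv2.convexHull(np.round((uv+.5)*S).astype(np.int32)),1)
    return cv2.resize(im.astype(np.float32),(640,480),interpolation=cv2.INTER_AREA)
def mask(c,n,near=None,hull=False):
    L=vision.silhouettes(c,n)
    if not L: return None
    M=[d["pixels"] for d in L]
    if near is not None:
        uv=proj(c,np.array([near])); M.sort(key=lambda m:np.linalg.norm(np.argwhere(m).mean(0)[::-1]-uv[0]))
    m=M[0].astype(np.uint8)
    if hull:
        m2=np.zeros_like(m); cv2.fillConvexPoly(m2,cv2.convexHull(np.argwhere(m>0)[:,::-1].astype(np.int32)),1); m=m2
    return m.astype(np.float32)
def fit(masks,parts,x0,yaw0=0,useyaw=False,ign={}):
    def f(p):
        e=0
        for c,m in masks.items():
            w=1-ign.get(c,0); d=draw(c,parts,p[0],p[1],p[2]/5+yaw0 if useyaw else 0)
            e+=(abs(d-m)*w).sum()/(m*w).sum()
        return e
    s=np.array([x0[0],x0[1],0.]); n=3 if useyaw else 2
    g=(lambda p:f(np.r_[p,0]) ) if n==2 else f
    sim=np.vstack([s[:n]]+[s[:n]+(.008 if i<2 else .5)*np.eye(n)[i] for i in range(n)])
    r=minimize(g,s[:n],method="Nelder-Mead",options=dict(initial_simplex=sim,xatol=2e-4,fatol=1e-4,maxiter=120))
    return np.r_[r.x[:2], (r.x[2]/5+yaw0 if useyaw else 0), r.fun/len(masks)]
E
python3 - <<'E'
from h import *
T=dict(square_tray=([box(.116,.116,0,.01)],(.602,.107),.05,True),
 fitting_plate=([box(.11,.11,0,.01)],(.44,-.016),.2,True),
 wood_base=([box(.07,.1,0,.012)],(.614,-.105),.0,True),
 rubber_mat=([box(.105,.105,0,.004)],(.435,-.216),.3,True),
 round_dish=([cyl(.059,0,.01)],(.433,.208),0,False),
 shaft_collar=([cyl(.028,.006,.028)],(.427,.215),0,False),
 flanged_bushing=([cyl(.031,.006,.013),cyl(.021,.006,.046)],(.59,.104),0,False),
 plain_sleeve=([cyl(.022,.01,.055)],(.44,-.008),0,False),
 shaft=([cyl(.014,.055,.105)],(.44,-.008),0,False),
 tape_measure=([box(.034,.091,0,.066)],(.6,-.27),0,True))
vision.capture("scene");vision.capture("top")
for n,(p,x,y,u) in T.items():
    out=[];M={}
    ign={}
    for c in("top","scene"):
        m=mask(c,n,(x[0],x[1],.02),hull=n not in("plain_sleeve","shaft","flanged_bushing"))
        if m is not None: M[c]=m
    if n=="plain_sleeve": ign={c:draw(c,[cyl(.016,.05,.105)],*x,0) for c in M}
    if not M: print(n,"none"); continue
    for c in M: print(n,c,fit({c:M[c]},p,x,y,u,ign).round(4))
    if len(M)>1: print(n,"both",fit(M,p,x,y,u,ign).round(4))
E
```

```text
square_tray top [ 0.6037  0.1075 -0.0363  0.0305]
square_tray scene [ 0.5987  0.1092 -0.0357  0.0565]
square_tray both [ 0.6016  0.1079 -0.0413  0.0665]
fitting_plate top [ 0.4457 -0.0122  0.1653  0.0369]
fitting_plate scene [ 0.4418 -0.0097  0.1756  0.1066]
fitting_plate both [ 0.4438 -0.0115  0.1645  0.0854]
wood_base top [ 0.6175 -0.1061 -0.1621  0.0312]
wood_base scene [ 0.6127 -0.1045 -0.1698  0.0758]
wood_base both [ 0.6161 -0.1053 -0.1582  0.0806]
rubber_mat top [ 0.4417 -0.2148  0.2301  0.0416]
rubber_mat scene [ 0.4374 -0.2128  0.2347  0.0241]
rubber_mat both [ 0.4386 -0.2136  0.2515  0.0512]
round_dish top [0.4364 0.2085 0.     0.0321]
round_dish scene [0.4313 0.2089 0.     0.0806]
round_dish both [0.4342 0.2087 0.     0.0823]
shaft_collar top [0.4324 0.2147 0.     0.1148]
flanged_bushing top [0.598  0.1064 0.     0.4047]
flanged_bushing scene [0.5945 0.11   0.     0.0898]
flanged_bushing both [0.5947 0.1076 0.     0.2747]
plain_sleeve top [ 0.4502 -0.0079  0.      1.0494]
plain_sleeve scene [ 0.4504 -0.0017  0.      0.1174]
plain_sleeve both [ 0.45   -0.0075  0.      0.6758]
shaft top [ 0.4505 -0.0084  0.      0.0865]
shaft scene [ 0.4466 -0.0079  0.      0.1176]
shaft both [ 0.4487 -0.0075  0.      0.1699]
tape_measure top [ 0.6028 -0.2646  0.2058  0.4116]
tape_measure scene [ 0.5968 -0.2671 -0.3015  0.326 ]
tape_measure both [ 0.6044 -0.2691  0.0655  0.4255]
```

>>> carry_out --steps '[0,0,0,0,0,1,1,0,0,0,0,0,1,1,0,0,0,0,0,1,1,0,0,0,0,0,1,1,0,0,0,0,0,1,1,0,0,0,0,0,1,1,0,0,0,0,0,1,1,0,0,0,0,0,0.46,1,-1,0,0,0,0,0,1,-1,0,0,0,0,0,1]' --force 40

```text
t: 3.2
tool_pos: [0.2182, 0.4095, 0.239]
orientation: [0.707, 0.707, -0.0, 0.0]
ft_force: [0.1, 0.9, 0.2]
grip_width: 0.0855
grasp_force: 0.0
```

```bash
python3 -c "
from workcell import bot
print(bot.tips_ahead, bot.state())"
```

```text
0.008 {'t': 3.2, 'joints': array([ 1.08121351e+00,  1.39141070e-01, -1.24627442e-01,  1.30739541e+00,
       -9.79836670e-06,  2.65164890e+00]), 'dq': array([-2.01784357e-01, -3.78311611e-01, -4.42510836e-01, -6.70209996e-02,
       -3.45176989e-04, -2.01539232e-01]), 'effort': array([  3.71852562, -55.37812471,  51.58141494,   0.18023232,
         0.07852569,   0.76088268]), 'tool_pos': array([0.21818335, 0.4094566 , 0.2390434 ]), 'orientation': array([ 7.06979146e-01,  7.07234370e-01, -1.74394004e-04,  5.82347729e-05]), 'ft_force': array([0.07952459, 0.85407411, 0.16490547]), 'torque': array([-0.00874063, -0.01706035,  0.02063821]), 'grasp_force': 0.0, 'grip_width': 0.08546185329964268}
```

>>> carry_out --steps '[-1,0.6,0,0,0,0,1,-1,0.6,0,0,0,0,1,-1,0.6,0,0,0,0,1,-1,0.6,0,0,0,0,1,-1,0.6,0,0,0,0,1,-1,0.6,0,0,0,0,1,-1,0.6,0,0,0,0,1,-1,0.6,0,0,0,0,1,-1,0.6,0,0,0,0,1,-1,0.6,0,0,0,0,1]'

```text
t: 4.2
tool_pos: [0.3387, 0.209, 0.2394]
orientation: [0.707, 0.707, 0.0, 0.0]
ft_force: [-0.1, 0.8, 0.5]
grip_width: 0.0855
grasp_force: 0.0
```

>>> carry_out --steps '[-1,0.6,0,0,0,0,1,-1,0.6,0,0,0,0,1,-1,0.6,0,0,0,0,1,-1,0.6,0,0,0,0,1,-1,0.6,0,0,0,0,1,-1,0.6,0,0,0,0,1,-1,0.6,0,0,0,0,1,-1,0.6,0,0,0,0,1,-1,0.6,0,0,0,0,1,-0.9,0.1,0,0,0,0,1]'

```text
t: 5.2
tool_pos: [0.4492, 0.0108, 0.2391]
orientation: [0.707, 0.707, 0.0, 0.0]
ft_force: [-0.7, -0.0, -0.2]
grip_width: 0.0855
grasp_force: 0.0
```

>>> carry_out --steps '[-0.94,0,0,0,0,0,1,0,0,1,0,0,0,1,0,0,1,0,0,0,1,0,0,1,0,0,0,1,0,0,1,0,0,0,1,0,0,1,0,0,0,1,0,0,1,0,0,0,1,0,0,1,0,0,0,1,0,0,0.8,0,0,0,1,0,0,0.4,0,0,0,1]'

```text
t: 6.2
tool_pos: [0.4476, -0.007, 0.0742]
orientation: [0.707, 0.707, -0.001, -0.001]
ft_force: [-0.1, -0.1, 0.8]
grip_width: 0.085
grasp_force: 0.0
```

>>> carry_out --steps '[0,0,0,0,0,0,0,0,0,0,0,0,0,0,0,0,0,0,0,0,0,0,0,0,0,0,0,0,0,0,0,0,0,0,0,0,0,0,0,0,0,0,0,0,0,0,0,0,0,0,0,0,0,0,0,0,0,0,0,0,0,0,0,0,0,0,0,0,0,0]' --force 40

```text
t: 7.2
tool_pos: [0.4488, -0.007, 0.076]
orientation: [0.707, 0.707, 0.0, 0.0]
ft_force: [-0.2, -0.4, 5.6]
grip_width: 0.0271
grasp_force: 39.0
```

>>> carry_out --steps '[0,0,-0.2,0,0,0,0,0,0,-0.4,0,0,0,0,0,0,-0.4,0,0,0,0,0,0,-0.4,0,0,0,0,0,0,-0.4,0,0,0,0,0,0,-0.4,0,0,0,0,0,0,-0.5,0,0,0,0,0,0,-0.5,0,0,0,0,0,0,-0.5,0,0,0,0,0,0,-0.4,0,0,0,0]'

```text
t: 8.2
tool_pos: [0.4485, -0.007, 0.1583]
orientation: [0.707, 0.707, 0.0, 0.0]
ft_force: [0.3, -0.8, -4.8]
grip_width: 0.0272
grasp_force: 39.8
```

Run:
```python
from h import *
cv2.imwrite("pics/s1.png",cv2.resize(vision.capture("scene")[150:350,170:470,::-1],None,fx=2,fy=2))
```

```text
(no output)
```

View pics/s1.png

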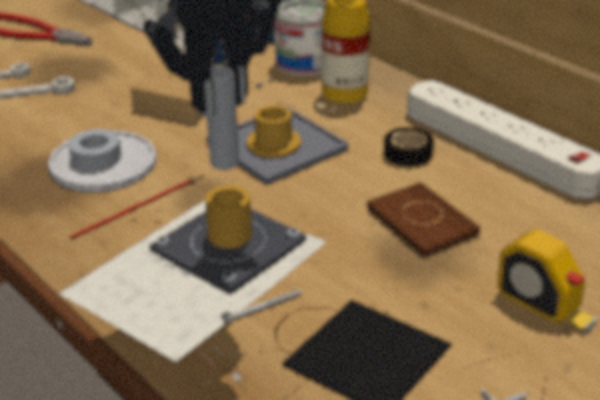

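>>> carry_out --steps '[-0.3,0.5,0,0,0,0,0,-0.5,0.9,0,0,0,0,0,-0.6,1,0,0,0,0,0,-0.6,1,0,0,0,0,0,-0.6,1,0,0,0,0,0,-0.6,1,0,0,0,0,0,-0.6,1,0,0,0,0,0,-0.5,0.9,0,0,0,0,0,-0.4,0.7,0,0,0,0,0,-0.17,0.33,0,0,0,0,0]'

```text
t: 9.25
tool_pos: [0.6159, -0.1055, 0.1561]
orientation: [0.707, 0.707, -0.0, -0.0]
ft_force: [-0.5, 0.5, -3.9]
grip_width: 0.0272
grasp_force: 40.1
```

>>> carry_out --steps '[0,0,0,0,0,0,0,0,0,0.3,0,0,0,0,0,0,0.5,0,0,0,0,0,0,0.6,0,0,0,0,0,0,0.6,0,0,0,0,0,0,0.6,0,0,0,0,0,0,0.5,0,0,0,0,0,0,0.3,0,0,0,0,0,0,0.2,0,0,0,0,0,0,0.1,0,0,0,0]'

```text
t: 10.25
tool_pos: [0.6149, -0.1044, 0.0831]
orientation: [0.707, 0.707, -0.0, -0.0]
ft_force: [0.8, -0.7, -3.6]
grip_width: 0.027
grasp_force: 40.2
```

Lower in small steps until the force changes.

>>> carry_out --steps '[0,0,0.1,0,0,0,0,0,0,0.1,0,0,0,0,0,0,0.05,0,0,0,0,0,0,0,0,0,0,0,0,0,0,0,0,0,0,0,0,0,0,0,0,0,0,0,0,0,0,0,0,0,0,0,0,0,0,0,0,0,0,0,0,0,0,0,0,0,0,0,0,0]'

```text
t: 11.25
tool_pos: [0.6149, -0.1044, 0.0783]
orientation: [0.707, 0.707, -0.0, 0.0]
ft_force: [0.2, 0.4, -4.5]
grip_width: 0.0267
grasp_force: 40.2
```

>>> carry_out --steps '[0,0,0.04,0,0,0,0,0,0,0.04,0,0,0,0,0,0,0.02,0,0,0,0,0,0,0,0,0,0,0,0,0,0,0,0,0,0,0,0,0,0,0,0,0,0,0,0,0,0,0,0,0,0,0,0,0,0,0,0,0,0,0,0,0,0,0,0,0,0,0,0,0]'

```text
t: 12.25
tool_pos: [0.6153, -0.1045, 0.078]
orientation: [0.707, 0.707, 0.0, 0.001]
ft_force: [-6.6, 0.3, 18.7]
grip_width: 0.027
grasp_force: 42.6
```

>>> carry_out --steps '[0,0,-0.03,0,0,0,0,0,0,-0.02,0,0,0,0,0,0,0,0,0,0,0.4,0,0,0,0,0,0,0.5,0,0,0,0,0,0,0.7,0,0,0,0,0,0,0.9,0,0,0,0,0,0,1,0,0,0,0,0,0,1,0,0,0,0,0,0,1,0,0,0,0,0,0,1]'

```text
t: 13.25
tool_pos: [0.6149, -0.1044, 0.0773]
orientation: [0.707, 0.707, -0.0, 0.0]
ft_force: [-0.1, -0.5, -0.2]
grip_width: 0.0855
grasp_force: 0.0
```

>>> carry_out --steps '[0,0,-0.5,0,0,0,1,0,0,-1,0,0,0,1,0,0,-1,0,0,0,1,0,0,-1,0,0,0,1,0,0,-1,0,0,0,1,0.5,-1,0,0,0,0,1,0.5,-1,0,0,0,0,1,0.5,-1,0,0,0,0,1,0.5,-1,0,0,0,0,1,0.5,-1,0,0,0,0,1]'

```text
t: 14.25
tool_pos: [0.5142, -0.054, 0.1681]
orientation: [0.707, 0.707, 0.0, 0.0]
ft_force: [0.2, 0.9, 0.4]
grip_width: 0.0852
grasp_force: 0.0
```

Run:
```python
from h import *
vision.capture("scene");vision.capture("top")
S=[cyl(.022,.01,.055)]
for c in("top","scene"):
    cv2.imwrite(f"pics/{c}2.png",vision.capture(c)[:,:,::-1])
    for n,p,x in(("plain_sleeve",S,(.4485,-.008)),("shaft",[cyl(.014,.012,.107)],(.615,-.105))):
        m=mask(c,n,(*x,.04))
        print(c,n,None if m is None else (m.sum(),fit({c:m},p,x).round(4)))
```

```text
top plain_sleeve None
top shaft None
scene plain_sleeve None
scene shaft (np.float32(689.0), array([ 0.6131, -0.1039,  0.    ,  0.0677]))
```

View pics/scene2.png

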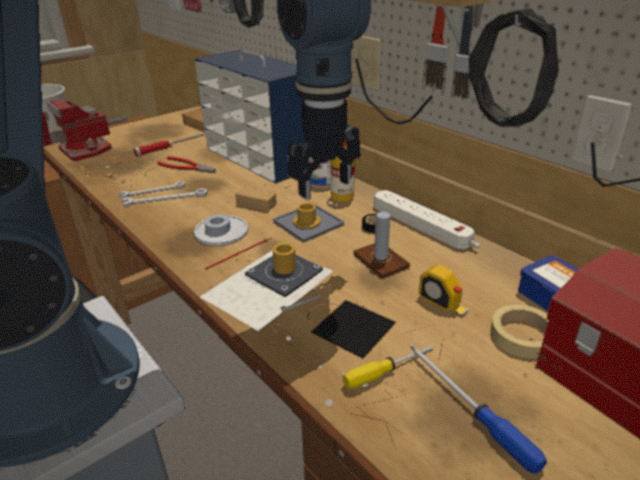

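>>> carry_out --steps '[0.8,-1,0,0,0,0,1,0.8,-1,0,0,0,0,1,0.75,-1,0,0,0,0,1,0,-0.3,0.5,0,0,0,1,0,0,1,0,0,0,1,0,0,1,0,0,0,1,0,0,1,0,0,0,1,0,0,1,0,0,0,1,0,0,1,0,0,0,1,0,0,0.6,0,0,0,1]'

```text
t: 15.65
tool_pos: [0.4487, -0.0075, 0.0439]
orientation: [0.707, 0.707, -0.001, -0.001]
ft_force: [-0.6, 0.0, -0.0]
grip_width: 0.0854
grasp_force: 0.0
```

>>> carry_out --steps '[0,0,0.6,0,0,0,1,0,0,0,0,0,0,0.5,0,0,0,0,0,0,0,0,0,0,0,0,0,0,0,0,0,0,0,0,0,0,0,0,0,0,0,0,0,0,0,0,0,0,0,0,0,0,0,0,0,0,0,0,0,0,0,0,0,0,0,0,0,0,0,0]'

```text
t: 16.65
tool_pos: [0.4494, -0.0074, 0.0341]
orientation: [0.707, 0.707, 0.0, 0.0]
ft_force: [-2.3, -0.6, 5.5]
grip_width: 0.0433
grasp_force: 39.8
```

>>> carry_out --steps '[0,0,-0.4,0,0,0,0,0,0,-0.8,0,0,0,0,0,0,-0.9,0,0,0,0,0,0,-0.4,0,0,0,0,-0.5,0,0,0,0,0,0,-0.9,0,0,0,0,0,0,-1,-0.1,0,0,0,0,0,-1,-0.2,0,0,0,0,0,-1,-0.2,0,0,0,0,0,-1,0,0,0,0,0,0]'

```text
t: 17.65
tool_pos: [0.4378, -0.1166, 0.0826]
orientation: [0.707, 0.707, -0.0, -0.0]
ft_force: [0.4, 0.3, -3.7]
grip_width: 0.0434
grasp_force: 41.7
```

>>> carry_out --steps '[-1,0,0,0,0,0,0,-1,0,0,0,0,0,0,-1,0,0,0,0,0,0,-1,0,0,0,0,0,0,-0.7,0,0,0,0,0,0,-0.25,0,0.4,0,0,0,0,0,0,0.7,0,0,0,0,0,0,0.8,0,0,0,0,0,0,0.5,0,0,0,0,0,0,0.2,0,0,0,0]'

```text
t: 18.65
tool_pos: [0.4381, -0.2137, 0.03]
orientation: [0.707, 0.707, -0.0, -0.001]
ft_force: [0.2, -0.2, -4.1]
grip_width: 0.0431
grasp_force: 41.6
```

>>> carry_out --steps '[0,0,0.05,0,0,0,0,0,0,0.03,0,0,0,0,0,0,0,0,0,0,0,0,0,0,0,0,0,0.6,0,0,0,0,0,0,0.7,0,0,0,0,0,0,0.9,0,0,0,0,0,0,1,0,0,0,0,0,0,1,0,0,0,0,0,0,1,0,0,-0.6,0,0,0,1]'

```text
t: 19.65
tool_pos: [0.4379, -0.2139, 0.041]
orientation: [0.707, 0.707, -0.0, -0.001]
ft_force: [-0.6, -0.3, -0.3]
grip_width: 0.0857
grasp_force: 0.0
```

>>> carry_out --steps '[0,0,-1,0,0,0,1,0,0,-1,0,0,0,1,0,0,-1,0,0,0,1,0,0,-1,0,0,0,1,0,0,-1,0,0,0,1,1,0,-0.5,0,0,0,1,1,0,0,0,0,0,1,1,0,0,0,0,0,1,1,0,0,0,0,0,1,1,0,0,0,0,0,1]'

```text
t: 20.65
tool_pos: [0.4388, -0.1136, 0.1526]
orientation: [0.707, 0.707, 0.0, 0.0]
ft_force: [0.5, 0.4, 0.2]
grip_width: 0.0852
grasp_force: 0.0
```

>>> carry_out --steps '[1,0,0,0,0,0,1,1,0,0,0,0,0,1,1,0,0,0,0,0,1,1,0,0,0,0,0,1,1,0,0,0,0,0,1,1,0,0,0,0,0,1,1,0,0,0,0,0,1,1,0,0,0,0,0,1,1,0,0,0,0,0,1,1,0,0,0,0,0,1]'

```text
t: 21.65
tool_pos: [0.4388, 0.0865, 0.1526]
orientation: [0.707, 0.707, 0.0, 0.0]
ft_force: [1.0, -0.4, 0.1]
grip_width: 0.0855
grasp_force: 0.0
```

Run:
```python
from h import *
p=[cyl(.031,.006,.013),cyl(.021,.006,.046)]
for c in("top","scene"):
    im=vision.capture(c); cv2.imwrite(f"pics/{c}3.png",im[:,:,::-1])
    for n,p,x in(("flanged_bushing",p,(.597,.108)),("plain_sleeve",[cyl(.022,.004,.049)],(.438,-.214)),("shaft_collar",[cyl(.028,.006,.028)],(.430,.215))):
        m=mask(c,n,(*x,.02),hull=n=="shaft_collar")
        print(c,n,None if m is None else (m.sum(),fit({c:m},p,x).round(4)))
```

```text
top flanged_bushing (np.float32(1199.0), array([ 1.3092, -0.413 ,  0.    ,  1.    ]))
top plain_sleeve (np.float32(357.0), array([ 0.4408, -0.2153,  0.    ,  0.3866]))
top shaft_collar (np.float32(458.0), array([ 1.2788, -0.5638,  0.    ,  1.    ]))
scene flanged_bushing (np.float32(523.0), array([0.5941, 0.1089, 0.    , 0.2418]))
scene plain_sleeve (np.float32(859.0), array([ 0.4376, -0.2123,  0.    ,  0.0866]))
scene shaft_collar (np.float32(471.0), array([0.4271, 0.2154, 0.    , 0.0547]))
```

View pics/scene3.png

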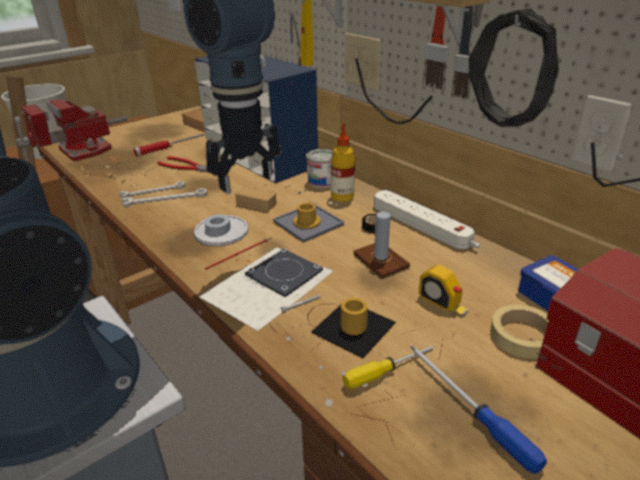

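>>> carry_out --steps '[0,0.5,0,0,0,0,1,0.2,1,0,0,0,0,1,0.2,1,0,0,0,0,1,0.2,1,0,0,0,0,1,0.2,1,0,0,0,0,1,0.28,1,0,0,0,0,1,0,1,0,0,0,0,1,0,1,0,0,0,0,1,0,0.36,0,0,0,0,1,0,0,0.5,0,0,0,1]'

```text
t: 23.05
tool_pos: [0.5975, 0.107, 0.1419]
orientation: [0.707, 0.707, 0.001, 0.0]
ft_force: [-0.7, -0.1, 0.4]
grip_width: 0.0853
grasp_force: 0.0
```

>>> carry_out --steps '[0,0,1,0,0,0,1,0,0,1,0,0,0,1,0,0,1,0,0,0,1,0,0,1,0,0,0,1,0,0,0.8,0,0,0,1,0,0,0.5,0,0,0,1,0,0,0.3,0,0,0,1,0,0,0,0,0,0,1,0,0,0,0,0,0,0.5,0,0,0,0,0,0,0]'

```text
t: 24.05
tool_pos: [0.5965, 0.1073, 0.0305]
orientation: [0.707, 0.707, 0.0, 0.0]
ft_force: [0.1, 0.6, -0.9]
grip_width: 0.0593
grasp_force: 0.0
```

>>> carry_out --steps '[0,0,0,0,0,0,0,0,0,0,0,0,0,0,0,0,0,0,0,0,0,0,0,0,0,0,0,0,0,0,0,0,0,0,0,0,0,0,0,0,0,0,0,0,0,0,0,0,0,0,0,0,0,0,0,0,0,0,0,0,0,0,0,0,0,0,0,0,0,0]'

```text
t: 25.05
tool_pos: [0.5967, 0.1073, 0.0305]
orientation: [0.707, 0.707, 0.001, 0.0]
ft_force: [-0.2, 0.0, 5.7]
grip_width: 0.0413
grasp_force: 40.2
```

>>> carry_out --steps '[0,0,-0.4,0,0,0,0,0,0,-0.9,0,0,0,0,0,0,-0.9,0,0,0,0,0,0,-0.6,0,0,0,0,-0.3,-0.4,-0.2,0,0,0,0,-0.7,-0.9,0,0,0,0,0,-0.8,-1,0,0,0,0,0,-0.8,-1,0,0,0,0,0,-0.8,-1,0,0,0,0,0,-0.8,-1,0,0,0,0,0]'

```text
t: 26.05
tool_pos: [0.4881, 0.0224, 0.0891]
orientation: [0.707, 0.707, -0.0, -0.0]
ft_force: [1.2, -0.3, -3.3]
grip_width: 0.0411
grasp_force: 41.3
```

>>> carry_out --steps '[-0.8,-1,0,0,0,0,0,-0.7,-0.9,0,0,0,0,0,-0.25,-0.45,0,0,0,0,0,0,0,0,0,0,0,0,0,0,0.5,0,0,0,0,0,0,0.7,0,0,0,0,0,0,0.7,0,0,0,0,0,0,0.4,0,0,0,0,0,0,0.2,0,0,0,0,0,0,0,0,0,0,0]'

```text
t: 27.05
tool_pos: [0.443, -0.0115, 0.0392]
orientation: [0.707, 0.707, -0.0, -0.0]
ft_force: [-1.0, -0.4, -2.7]
grip_width: 0.0409
grasp_force: 41.3
```

>>> carry_out --steps '[0,0,0.1,0,0,0,0,0,0,0.1,0,0,0,0,0,0,0.03,0,0,0,0,0,0,0,0,0,0,0,0,0,0,0,0,0,0.6,0,0,0,0,0,0,0.7,0,0,0,0,0,0,0.9,0,0,0,0,0,0,1,0,0,0,0,0,0,1,0,0,0,0,0,0,1]'

```text
t: 28.05
tool_pos: [0.4431, -0.0118, 0.0351]
orientation: [0.707, 0.707, 0.0, 0.0]
ft_force: [-0.7, 0.0, 0.8]
grip_width: 0.0856
grasp_force: 0.0
```

>>> carry_out --steps '[0,0,-0.6,0,0,0,1,0,0,-1,0,0,0,1,0,0,-1,0,0,0,1,0,0,-1,0,0,0,1,0,0,-1,0,0,0,1,1,0,-0.4,0,0,0,1,1,0,0,0,0,0,1,1,0,0,0,0,0,1,1,0,0,0,0,0,1,1,0,0,0,0,0,1]'

```text
t: 29.05
tool_pos: [0.443, 0.089, 0.1351]
orientation: [0.707, 0.707, 0.0, 0.0]
ft_force: [0.3, -0.5, 0.6]
grip_width: 0.0852
grasp_force: 0.0
```

>>> carry_out --steps '[1,-0.3,0,0,0,0,0.8,1,-0.35,0,0,0,0,0.8,1,0,0,0,0,0,0.8,1,0,0,0,0,0,0.8,1,0,0,0,0,0,0.8,1,0,0,0,0,0,0.8,0.28,0,0,0,0,0,0.8,0,0,0.6,0,0,0,0.8,0,0,1,0,0,0,0.8,0,0,1,0,0,0,0.8]'

```text
t: 30.05
tool_pos: [0.4299, 0.2129, 0.0818]
orientation: [0.707, 0.707, -0.0, 0.0]
ft_force: [0.4, -0.5, 0.4]
grip_width: 0.0685
grasp_force: 0.0
```

>>> carry_out --steps '[0,0,1,0,0,0,0.8,0,0,1,0,0,0,0.8,0,0,0.6,0,0,0,0.8,0,0,0.4,0,0,0,0.8,0,0,0.25,0,0,0,0.8,0,0,0,0,0,0,0.8,0,0,0,0,0,0,0.5,0,0,0,0,0,0,0.3,0,0,0,0,0,0,0,0,0,0,0,0,0,0]'

```text
t: 31.05
tool_pos: [0.4306, 0.2139, 0.019]
orientation: [0.707, 0.707, 0.001, 0.0]
ft_force: [-1.0, -1.4, 4.8]
grip_width: 0.0549
grasp_force: 41.0
```

>>> carry_out --steps '[0,0,0,0,0,0,0,0,0,0,0,0,0,0,0,0,0,0,0,0,0,0,0,0,0,0,0,0,0,0,0,0,0,0,0,0,0,-0.2,0,0,0,0,0,0,-0.4,0,0,0,0,0,0,-0.4,0,0,0,0,0,0,0,0,0,0,0,0,0,0,0,0,0,0]'

```text
t: 32.05
tool_pos: [0.4303, 0.214, 0.0384]
orientation: [0.707, 0.707, 0.0, 0.0]
ft_force: [0.2, -0.3, -4.2]
grip_width: 0.0549
grasp_force: 42.8
```

>>> carry_out --steps '[0,0,-0.6,0,0,0,0,0,0.3,-0.6,0,0,0,0,-0.4,0.8,0,0,0,0,0,-0.6,1,0,0,0,0,0,-0.7,1,0,0,0,0,0,-0.7,1,0,0,0,0,0,-0.7,1,0,0,0,0,0,-0.7,1,0,0,0,0,0,-0.7,1,0,0,0,0,0,-0.5,0.9,0,0,0,0,0]'

```text
t: 33.05
tool_pos: [0.5914, 0.112, 0.0618]
orientation: [0.707, 0.707, -0.0, 0.0]
ft_force: [0.6, -0.5, -2.3]
grip_width: 0.0551
grasp_force: 43.2
```

>>> carry_out --steps '[-0.3,0.55,0,0,0,0,0,0,0,0,0,0,0,0,0,0,0.4,0,0,0,0,0,0,0.7,0,0,0,0,0,0,0.5,0,0,0,0,0,0,0.3,0,0,0,0,0,0,0.1,0,0,0,0,0,0,0,0,0,0,0,0,0,0,0,0,0,0,0,0,0,0,0,0,0]'

```text
t: 34.05
tool_pos: [0.6014, 0.1079, 0.0226]
orientation: [0.707, 0.707, 0.0, 0.0]
ft_force: [0.4, 0.0, -2.4]
grip_width: 0.0548
grasp_force: 43.2
```

>>> carry_out --steps '[0,0,0.1,0,0,0,0,0,0,0.06,0,0,0,0,0,0,0,0,0,0,0,0,0,0,0,0,0,0.75,0,0,0,0,0,0,0.8,0,0,0,0,0,0,0.8,0,0,0,0,0,0,0.8,0,0,0,0,0,0,0.8,0,0,-0.5,0,0,0,0.8,0,0,-1,0,0,0,0.8]'

```text
t: 35.05
tool_pos: [0.6001, 0.1076, 0.0485]
orientation: [0.707, 0.707, -0.001, -0.001]
ft_force: [-0.3, 0.6, 0.2]
grip_width: 0.0681
grasp_force: 0.0
```

>>> carry_out --steps '[0,0,-1,0,0,0,1,0,0,-1,0,0,0,1,0,0,-1,0,0,0,1,0,0,-1,0,0,0,1,0,0,-1,0,0,0,1,0,-1,-0.5,0,0,0,1,0,-1,0,0,0,0,1,0,-1,0,0,0,0,1,0,-1,0,0,0,0,1,0,-1,0,0,0,0,1]'

```text
t: 36.05
tool_pos: [0.5003, 0.1078, 0.1597]
orientation: [0.707, 0.707, 0.0, 0.0]
ft_force: [0.9, 1.2, 0.6]
grip_width: 0.0858
grasp_force: 0.0
```

>>> carry_out --steps '[-1,-0.4,0,0,0,0,1,-1,-0.9,0,0,0,0,1,-1,-0.9,0,0,0,0,1,-1,-0.9,0,0,0,0,1,-1,0,0,0,0,0,1,-1,0,0,0,0,0,1,-1,0,0,0,0,0,1,-1,0,0,0,0,0,1,-1,0,0,0,0,0,1,-1,0,0,0,0,0,1]'

```text
t: 37.05
tool_pos: [0.4391, -0.093, 0.1597]
orientation: [0.707, 0.707, 0.0, 0.0]
ft_force: [0.6, 0.9, 0.2]
grip_width: 0.0855
grasp_force: 0.0
```

>>> carry_out --steps '[-1,0,0,0,0,0,1,-1,0,0,0,0,0,1,-1,0,0,0,0,0,1,-1,0,0,0,0,0,1,-1,0,0,0,0,0,1,-1,0,0,0,0,0,1,-0.1,0,0,0,0,0,1,0,0,1,0,0,0,1,0,0,1,0,0,0,1,0,0,0.7,0,0,0,1]'

```text
t: 38.05
tool_pos: [0.4388, -0.2136, 0.1044]
orientation: [0.707, 0.707, 0.0, -0.0]
ft_force: [0.7, 0.4, 0.3]
grip_width: 0.0856
grasp_force: 0.0
```

>>> carry_out --steps '[0,0,1,0,0,0,1,0,0,1,0,0,0,1,0,0,0.8,0,0,0,1,0,0,0.5,0,0,0,1,0,0,0.4,0,0,0,1,0,0,0,0,0,0,1,0,0,0,0,0,0,0.5,0,0,0,0,0,0,0,0,0,0,0,0,0,0,0,0,0,0,0,0,0]'

```text
t: 39.05
tool_pos: [0.4393, -0.2144, 0.0317]
orientation: [0.707, 0.707, 0.0, 0.0]
ft_force: [-2.7, 1.2, 10.9]
grip_width: 0.0431
grasp_force: 39.1
```

>>> carry_out --steps '[0,0,0,0,0,0,0,0,0,0,0,0,0,0,0,0,0,0,0,0,0,0,0,0,0,0,0,0,0,0,0,0,0,0,0,0,0,0,0,0,0,0,0,0,0,0,0,0,0,0,0,0,0,0,0,0,0,0,0,0,0,0,0,0,0,0,0,0,0,0]'

```text
t: 40.05
tool_pos: [0.4393, -0.2144, 0.0317]
orientation: [0.707, 0.707, 0.0, 0.0]
ft_force: [-4.2, 0.6, 10.3]
grip_width: 0.0434
grasp_force: 39.1
```

>>> carry_out --steps '[0,0,-0.4,0,0,0,0,0,0,-0.8,0,0,0,0,0,0,-1,0,0,0,0,0,0,-1,0,0,0,0,0,0,-1,0,0,0,0,0.5,0,-0.5,0,0,0,0,0.9,0,0,0,0,0,0,1,0,0,0,0,0,0,1,-0.1,0,0,0,0,0,1,-0.17,0,0,0,0,0]'

```text
t: 41.05
tool_pos: [0.4333, -0.1247, 0.1247]
orientation: [0.707, 0.707, -0.0, -0.0]
ft_force: [0.6, 0.3, -3.0]
grip_width: 0.0432
grasp_force: 41.8
```

>>> carry_out --steps '[1,0,0,0,0,0,0,1,0,0,0,0,0,0,1,0,0,0,0,0,0,1,0,0,0,0,0,0,1,0,0,0,0,0,0,1,0,0,0,0,0,0,1,0,0,0,0,0,0,1,0,0,0,0,0,0,1,0,0,0,0,0,0,1,0,0,0,0,0,0]'

```text
t: 42.05
tool_pos: [0.433, 0.0751, 0.1248]
orientation: [0.707, 0.707, -0.0, -0.0]
ft_force: [0.6, -0.9, -4.3]
grip_width: 0.0433
grasp_force: 41.8
```

>>> carry_out --steps '[1,0,0,0,0,0,0,1,0,0,0,0,0,0,1,0,0,0,0,0,0,1,0,0,0,0,0,0,1,0,0,0,0,0,0,1,0,0,0,0,0,0,0.6,0,0,0,0,0,0,0.15,0,0,0,0,0,0,0,0,0.5,0,0,0,0,0,0,0.9,0,0,0,0]'

```text
t: 43.05
tool_pos: [0.4342, 0.2085, 0.0968]
orientation: [0.707, 0.707, 0.001, 0.0]
ft_force: [-0.4, -0.1, -2.6]
grip_width: 0.0429
grasp_force: 41.9
```

>>> carry_out --steps '[0,0,0.9,0,0,0,0,0,0,0.9,0,0,0,0,0,0,0.6,0,0,0,0,0,0,0.4,0,0,0,0,0,0,0.1,0,0,0,0,0,0,0,0,0,0,0,0,0,0,0,0,0,0,0,0,0,0,0,0,0,0,0,0,0,0,0,0,0,0,0,0,0,0,0]'

```text
t: 44.05
tool_pos: [0.4338, 0.2089, 0.0392]
orientation: [0.707, 0.707, 0.0, 0.0]
ft_force: [-0.0, -0.1, -3.5]
grip_width: 0.0433
grasp_force: 41.8
```

>>> carry_out --steps '[0,0,0.1,0,0,0,0,0,0,0.1,0,0,0,0,0,0,0.03,0,0,0,0,0,0,0,0,0,0,0,0,0,0,0,0,0,0,0,0,0,0,0,0,0,0,0,0,0,0,0,0,0,0,0,0,0,0,0,0,0,0,0,0,0,0,0,0,0,0,0,0,0]'

```text
t: 45.05
tool_pos: [0.4337, 0.2088, 0.0343]
orientation: [0.707, 0.707, -0.0, -0.0]
ft_force: [-1.1, 0.0, -3.7]
grip_width: 0.0431
grasp_force: 41.8
```

>>> carry_out --steps '[0,0,0.04,0,0,0,0,0,0,0,0,0,0,0,0,0,0,0,0,0,0.6,0,0,0,0,0,0,0.7,0,0,0,0,0,0,0.9,0,0,0,0,0,0,1,0,0,0,0,0,0,1,0,0,0,0,0,0,1,0,0,0,0,0,0,1,0,0,-0.5,0,0,0,1]'

```text
t: 46.05
tool_pos: [0.4329, 0.2084, 0.043]
orientation: [0.707, 0.707, -0.001, -0.0]
ft_force: [0.2, 0.6, 0.6]
grip_width: 0.0853
grasp_force: 0.0
```

>>> carry_out --steps '[0,0,-1,0,0,0,1,0,0,-1,0,0,0,1,0,0,-1,0,0,0,1,0,0,-1,0,0,0,1,0,0,-1,0,0,0,1,1,-0.5,-1,0,0,0,1,1,-0.5,-1,0,0,0,1,1,-0.5,-1,0,0,0,1,1,-0.5,0,0,0,0,1,1,-0.5,0,0,0,0,1]'

```text
t: 47.05
tool_pos: [0.3835, 0.3098, 0.205]
orientation: [0.707, 0.707, 0.001, 0.0]
ft_force: [0.6, -0.5, -0.5]
grip_width: 0.0854
grasp_force: 0.0
```

>>> carry_out --steps '[1,-0.5,0,0,0,0,1,1,-0.5,0,0,0,0,1,1,-0.5,0,0,0,0,1,1,-0.5,0,0,0,0,1,0,0,0,0,0,0,1,0,0,0,0,0,0,1,0,0,0,0,0,0,1,0,0,0,0,0,0,1,0,0,0,0,0,0,1,0,0,0,0,0,0,1]'

```text
t: 48.05
tool_pos: [0.3439, 0.3885, 0.2036]
orientation: [0.707, 0.707, 0.0, 0.0]
ft_force: [0.6, 0.6, -0.6]
grip_width: 0.0854
grasp_force: 0.0
```

Run:
```python
from h import *
T=dict(shaft=([cyl(.014,.012,.107)],(.615,-.105)),flanged_bushing=([cyl(.031,.01,.017),cyl(.021,.01,.05)],(.4438,-.011)),
 shaft_collar=([cyl(.028,.006,.028)],(.601,.108)),plain_sleeve=([cyl(.022,.006,.051)],(.434,.2087)))
for c in("top","scene"):
    cv2.imwrite(f"pics/{c}4.png",vision.capture(c)[:,:,::-1])
    for n,(p,x) in T.items():
        m=mask(c,n,(*x,.02),hull=True)
        print(c,n,None if m is None else (m.sum(),fit({c:m},[np.vstack(p)],x).round(4)))
a=cv2.imread("pics/top4.png")[170:350,160:460];b=cv2.imread("pics/scene4.png")[170:350,160:460]
cv2.imwrite("pics/f.png",np.vstack([cv2.resize(i,None,fx=1.65,fy=1.65) for i in(a,b)]))
```

```text
top shaft (np.float32(330.0), array([ 0.6167, -0.1054,  0.    ,  0.0905]))
top flanged_bushing (np.float32(711.0), array([ 0.4446, -0.0124,  0.    ,  0.0388]))
top shaft_collar (np.float32(589.0), array([0.603 , 0.1084, 0.    , 0.0507]))
top plain_sleeve (np.float32(478.0), array([0.436 , 0.2086, 0.    , 0.0709]))
scene shaft (np.float32(670.0), array([ 0.6147, -0.1027,  0.    ,  0.1389]))
scene flanged_bushing (np.float32(743.0), array([ 0.4415, -0.0106,  0.    ,  0.138 ]))
scene shaft_collar (np.float32(427.0), array([0.5978, 0.1093, 0.    , 0.0973]))
scene plain_sleeve (np.float32(510.0), array([0.4309, 0.2086, 0.    , 0.0944]))
```

View pics/f.png

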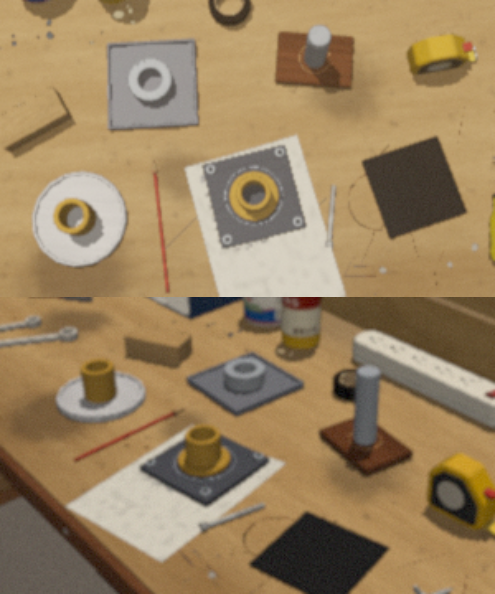

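Both views show each part upright and centred in its place: the collar at (150,80), the sleeve at (75,215), the bushing at (253,195) and the shaft at (317,50). Every fit agrees with its support's centre to within about 2 mm in each camera.

```bash
python3 -c "
from workcell import finish_job
print(finish_job())"
```

```text
the job is handed in; nothing more can be done
None
```

The job is handed in (no verdict was returned): the last pictures showed the shaft on the wooden base, bushing on the fitting plate, collar in the square tray and sleeve in the round dish, each upright, let go and within about 2 mm of the middle, with the tape measure never touched, and the clock at about 48 s of the 115 s.

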